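# Turn the vial warmer up four clicks and start it

### The job

Turn the vial warmer up by exactly four clicks: push the fin of its dial round clockwise (seen from above) with a fingertip, without pinching the fin and without going past the fourth click or clicking back the other way. Once the dial rests in that click, press the round start key fully down and let it come up, leaving the dial in that click. Do not press the square stop key, and leave the vials and everything else on the counter where they stand.

Things in the scene. Friction and masses are not known exactly. Their poses are not given: they have to be found in the camera images.
- warmer: Vial warmer: ivory box fixed to the counter, 200 (its x) x 280 (its y) x 80 mm high; origin under its centre. On its flat top: the dial at x -10, y -75 mm; a steel block 80 x 112 x 30 mm at x 50, y 70 mm with six wells, two holding vials that rise to 142 mm above the counter; two keys at x -65 mm, y 35 and y 105 mm (which is which varies).
- dial (a joint): Dial angle, rad: 0 at the start, grows clockwise from above. Grey disc 84 mm across (89 over its 18 ribs, one per click), vertical axis. It rests every 20 degrees (0.349 rad): four clicks = 1.396. Past the half-way crest (3 to 6 N, 30 mm from the axis) it hops on into the next click by itself; let go, it settles into the nearest. End stops at -4 and +10 clicks.
- dial_center (a point): Point on the dial's axis at the disc's top face (96 mm above the counter).
- fin_tip (a point): Outer end of the dial's fin, on its centre line at mid-height, 40 mm from the axis, 105 mm above the counter. The fin is an upright white rib on the disc, 10 mm thick, 18 mm high, from 2 to 40 mm from the axis on one side only, a dark line on top near its outer end. It turns with the dial and starts at any angle.
- fin_push_side: The half of the fin (5 mm thick) with the counter-clockwise face, the one to push on; origin on the dial's axis at the disc's top, x outward along the fin, this half on +y.
- fin_far_side: The other half of the fin (5 mm thick), with the clockwise face, on -y; same origin and axes. Loading both halves with the fingers, more than 1.5 N each, counts as pinching.
- start_key (a joint): Round start key, depth pressed in m: 0 up, 0.006 fully down; springs back; 1.5 N to begin, 5 N fully down. It counts as pressed from 0.0045.
- start_key_top (a point): Centre of the top of the round start key, 26 mm across, white, in a round grey bezel 42 mm across; top 102 mm above the counter, 10 mm above the bezel. It moves down with the key.
- stop_key (a joint): Square stop key, depth pressed in m, same spring and travel as the start key. Not to be pressed.
- stop_key_top (a point): Centre of the top of the square stop key, 26 x 26 mm, white, in a square grey bezel 42 mm wide; top 102 mm above the counter.
- vial_a: Amber glass vial with metal cap, 23 mm across, 50 mm tall, standing loose in a well of the block; origin under its centre.
- vial_b: Another such vial in another well.
- vial_c: Another such vial, standing on the counter beside the warmer.
- syringe: Capped plastic syringe lying on the counter in front of the warmer, 16 mm thick, about 140 mm long; origin under its barrel, x along it.
- spray_bottle: White bottle, 60 mm across, 150 mm tall, behind the warmer; origin under its centre.
- steel_tray: Open steel tray 100 x 160 x 30 mm beside the warmer; origin under its centre.
- swab_carton: Small white carton 70 x 110 x 60 mm behind the warmer; origin under its centre.

How it is judged (in metres and radians):
On the way, in this order (a step that is already met when the one before it is completed fails the run):
1. the dial rests in the fourth click clockwise from its start (value of joint dial between 1.309 and 1.4835 rad and velocity of joint dial between -0.15 and 0.15 rad/s), for 0.3 s.
2. the round start key is pressed at least 4.5 mm down (value of joint start_key above 0.0045 m), for 0.05 s.
At the end, for the whole second after the job is handed in: The dial is at rest in the fourth click (1.396 rad, within a quarter of a click, 0.087 rad), both keys are up (within 1.5 mm), and each vial, the syringe, bottle, tray and carton is within 20 mm of where it stood (value of joint dial between 1.309 and 1.4835 rad and value of joint start_key between -0.01 and 0.0015 m and value of joint stop_key between -0.01 and 0.0015 m and velocity of joint dial between -0.05 and 0.05 rad/s and distance of each of vial_a, vial_b, vial_c, syringe, spray_bottle, steel_tray, swab_carton from where it was at the start of the episode below 0.02 m); the robot touches nothing.
It fails at once if the dial is turned past the fourth click, or the wrong way (by more than 0.6 click) (value of joint dial above 1.6057 rad or value of joint dial below -0.2094 rad).
It fails at once if the fin is pinched (both of its halves loaded by the fingers) (contact force between the fingers and fin_push_side above 1.5 N and contact force between the fingers and fin_far_side above 1.5 N).
It fails at once if the start key is pressed (over 3 mm) while the dial is not in the fourth click (value of joint start_key above 0.003 m and not (value of joint dial between 1.309 and 1.4835 rad)).
It fails at once if the square stop key is pressed (over 3 mm) (value of joint stop_key above 0.003 m).
It fails at once if a bystander is lifted, carried or pushed more than 20 mm (distance of any of vial_a, vial_b, vial_c, syringe, spray_bottle, steel_tray, swab_carton from where it was at the start of the episode above 0.02 m).
It also fails if it takes over 54 s, if anything falls off the work surface, if the arm or the gripper's body presses on something with over 40 N, if the wrist force passes 120 N, or if a joint passes its speed limit or range.

### The arm

A 6-joint arm with a two-finger parallel gripper is mounted at the origin on the work surface. World frame = base frame: x ahead of the robot, y to its left, z up, the work surface at z = 0. Lengths are in mm, angles in rad, forces in N, time in s.
With the tool pointing down it reaches from about 350 to 725 mm from the base axis. Payload 6 kg.
Tool frame: the origin (TCP) lies at the very end of the fingers, on their centre line; the grasp point (between the pads) lies 19 mm behind it (r.tcp_to_grasp is the distance from the TCP to the grasp point, in mm); z points along the fingers, y is the direction in which the jaws open and shut (so a half turn about z gives the same grasp; the last joint's range is limited). The gripper opens to 85 mm and grips with 20 to 120 N. Pads are 22 mm wide; open, the fingers measure 114 mm over their backs; the gripper's body (76 mm by 85 mm) begins 54 mm behind the grasp point. The pads swing forward as they close: fully open they stand 13 mm farther back than shut.
Start: joints at [1.683, 0.04, 0.085, 0, -1.615, -0.334], TCP at [131.966, 585.285, 231.261] pointing down, gripper open.
Joint ranges: [-2.56, 2.56], [-1.29, 2.01], [-1.08, 1.49], [-3.29, 1.98], [-2.81, -0.18], [-2.99, 2.99]. Speed limits (rad/s): [2.57, 2.57, 3.01, 3.14, 3.14, 3.14].

### API

Orientations are given as a rotation vector (axis times angle).
In Python, from plant import r gives the robot as it stands.
- The arm moves only by the shell command python3 -m creep 'ROWS' [FORCE]. ROWS is JSON, a list that holds one entry, the list of rows, each a list of 7 numbers: the shift along the tool's x, y, z in m, then the turn, a rotation vector about the tool's x, y, z in degrees, then the finger opening in m, from 0 to 0.0854. A call has 1 to 20 rows; each row shifts and turns the pose as measured when the row begins, along the tool's axes as they then stand; what a row does not reach is not made up. A row lasts 1/10 s, in which the tool goes at most 50 mm and 8.59 degrees, less where a joint would pass 70% of its speed; a pose out of reach is approached as far as the arm can. A call with a gripper value outside its range is refused whole. The fingers move at their own pace and stop on an object; FORCE is the grip in N (left out, the last holds). Time passes only in rows, so rows that do not move let the fingers close. It gives the time, the measured TCP pose, the force and the opening at its end, in the units of the state.
- r.get_state(): the state, without advancing time (a new reading comes with each control period).
- r.capture(name): name is "scene" or "top" or "wrist"; returns a dict with "img" (400x640x3 uint8, red, green, blue), "K" (3x3 intrinsics, pixels), "cam_to_world" (4x4, takes a point from camera to world coordinates). Camera axes: x right, y up, looking along -z (the intrinsics and any distortion apply to the point x, -y, -z); pixel columns grow to the right and rows downward; lengths in mm; the calibration is good to about 2 mm. A picture is of the moment at which its call begins. There is no depth.
- r.job_done(): hands the job in, once; it reports no verdict.
Trained networks look in the newest picture that a camera, given by its name, has taken for a name from the list of things; names that differ only in an ending like _2 or _b are one class to them, and where a whole thing is asked for, a point or a joint stands for the part that bears it (a point fixed in the world has none). Each returns a list of dicts, best first, with "score" (0 to 1); they miss things now and then, are a little off and sometimes report something else, mostly with a low value. They report only what shows in the picture. A call takes as long as a camera call.
- r.masks_of(query, camera): "pixels" (400x640 bool, what is visible of it) and "position" ([column, row] in pixels, amid what is visible of it).
- r.landmark_of(query, camera): "position" ([column, row] in pixels: a listed point, or the origin of a listed thing).
The state is a dict: "time": time; "joint_positions": joint angles; "qvel": joint speeds; "effort": joint torques, N m; "eef_pos": TCP position; "ee_rot": TCP orientation; "wrist_force": force on the tool from outside, world axes, zero at the start; "ft_torque": the same for the moment, N m; "gripper_width": finger opening in mm.
Only numpy, scipy, OpenCV 4.12 (cv2) and the standard library are available. Lean on these libraries where they do the work, as an engineer would, in place of code of your own. Each camera call takes 0.05 s, during which the arm holds its last target. There are 200 camera calls.

## Working session

There is one attempt and no reset: what is moved stays moved. The work goes in short steps, Python scripts to look and compute and a shell command to move; the robot and the scene stay as the last step left them, time stands still between calls to the robot, and variables do not carry over. Pictures are saved under pics/ and viewed, about 8 in all and at most 12, crops included, and the job is handed in when it is done.

```bash
ls; mkdir -p pics; cat > h.py <<'E'
import numpy as np,cv2
from scipy.spatial.transform import Rotation as R
from plant import r
def w(c,px,z):
    K=np.array(c["K"]);T=np.array(c["cam_to_world"])
    d=np.linalg.inv(K)@[px[0],px[1],1];d=T[:3,:3]@(d*[1,-1,-1]);o=T[:3,3]
    return (o+d*(z-o[2])/d[2])
def px(c,p):
    T=np.array(c["cam_to_world"]);q=T[:3,:3].T@(np.array(p)-T[:3,3]);q=np.array(c["K"])@(q*[1,-1,-1]);return q[:2]/q[2]
Z=dict(dial_center=96,fin_tip=105,start_key_top=102,stop_key_top=102,warmer=0)
def look(cam,name):
    c=r.capture(cam);cv2.imwrite(f"pics/{name}.png",c["img"][:,:,::-1]);
    for k,z in Z.items():
        for l in r.landmark_of(k,cam)[:2]:
            print(cam,k,round(l["score"],2),np.round(l["position"],1),np.round(w(c,l["position"],z),1))
    return c
E
python3 - <<'E'
from h import *
s=r.get_state();print(s)
print(np.round(R.from_rotvec(s["ee_rot"]).as_matrix(),3))
for n in("top","scene"):
    c=look(n,n+"0");print(np.round(c["K"],1).tolist(),np.round(c["cam_to_world"],2).tolist())
E
```

```text
pics
{'time': 0.0, 'joint_positions': array([ 1.68269149e+00,  4.07853104e-02,  8.37930983e-02, -4.81910870e-04,
       -1.61550103e+00, -3.33733130e-01]), 'qvel': array([-0.00233667,  0.00039304,  0.00182055,  0.00099274,  0.00118722,
       -0.00109555]), 'effort': array([-5.63311028e-05, -3.68201923e+01,  3.47418308e+01,  6.93220004e+00,
       -5.32930004e-03, -2.02464818e-06]), 'eef_pos': array([131.8363652 , 584.99069331, 230.2805568 ]), 'ee_rot': array([ 3.12054006e+00, -3.47520243e-01, -1.48467199e-04]), 'wrist_force': array([-0.35293411, -0.19226599,  0.68492288]), 'ft_torque': array([0.01327616, 0.04235607, 0.01506088]), 'gripper_width': 85.67948220658334}
[[ 0.975 -0.22  -0.   ]
 [-0.22  -0.975 -0.002]
 [ 0.     0.002 -1.   ]]
top dial_center 0.83 [344.2 220.2] [556.2 -43.7  96. ]
top fin_tip 0.63 [363.1 211.6] [570.9 -76.  105. ]
top start_key_top 0.45 [278.8 256.7] [490.7  69.3 102. ]
top stop_key_top 0.81 [238.4 261.6] [481.5 137.8 102. ]
top warmer 0.63 [301.8 226.3] [553.8  31.5   0. ]
top warmer 0.59 [259.6 184.5] [636.8 118.    0. ]
[[415.5, 0.0, 319.1], [0.0, 415.5, 195.9], [0.0, 0.0, 1.0]] [[0.01, 0.99, -0.17, 471.72], [-1.0, 0.02, 0.03, 26.61], [0.04, 0.17, 0.98, 824.23], [0.0, 0.0, 0.0, 1.0]]
scene dial_center 0.77 [298.5 196.2] [544.9 -36.2  96. ]
scene fin_tip 0.74 [288.7 207.6] [571.7 -71.2 105. ]
scene start_key_top 0.62 [326.2 164.6] [492.3  59.8 102. ]
scene stop_key_top 0.5 [353.9 148.5] [473.6 145.2 102. ]
scene warmer 0.84 [332.  214.1] [546.7  45.7   0. ]
scene warmer 0.48 [377.5 195.6] [548.6 172.7   0. ]
[[379.3, 0.0, 326.6], [0.0, 379.3, 194.6], [0.0, 0.0, 1.0]] [[0.51, -0.61, 0.61, 1040.32], [0.86, 0.34, -0.37, -273.92], [0.02, 0.71, 0.7, 641.16], [0.0, 0.0, 0.0, 1.0]]
```

View pics/top0.png

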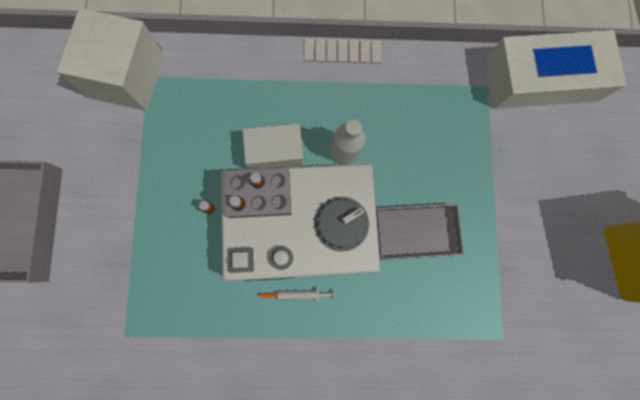

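View pics/scene0.png

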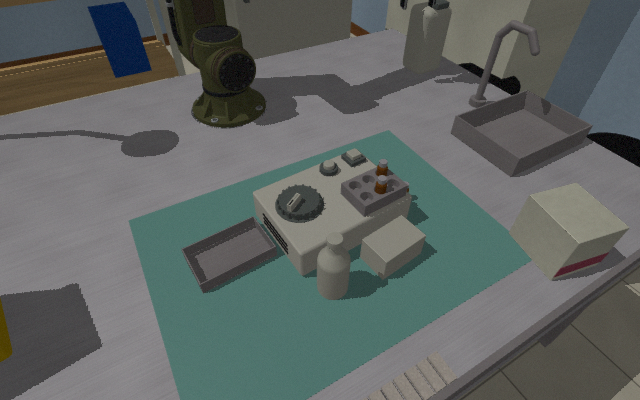

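The top view shows the warmer with the dial at (344,222) and its fin pointing up-right to (363,211). The start key is at (281,257), the stop key at (240,261), and the vials at (257,180), (236,203) and (206,207). In the scene view the dial is at (299,202) and the round key at (328,166), nearest the dial, so the detector agrees. I'll hover over the dial with the fingers shut.

```bash
python3 -m creep '[[[0.034,0.032,0,0,0,0,0],[0.034,0.032,0,0,0,0,0],[0.034,0.032,0,0,0,0,0],[0.034,0.032,0,0,0,0,0],[0.034,0.032,0,0,0,0,0],[0.034,0.032,0,0,0,0,0],[0.034,0.032,0,0,0,0,0],[0.034,0.032,0,0,0,0,0],[0.034,0.032,0,0,0,0,0],[0.034,0.032,0,0,0,0,0],[0.034,0.032,0,0,0,0,0],[0.034,0.032,0,0,0,0,0],[0.034,0.032,0,0,0,0,0],[0.034,0.032,0,0,0,0,0],[0.034,0.032,0,0,0,0,0],[0,0,0,0,0,0,0]]]' 30
python3 - <<'E'
from h import *
c=look("wrist","w0");T=np.round(c["cam_to_world"],2);print(T.tolist(),r.get_state()["eef_pos"])
E
```

```text
time: 2.2
eef_pos: [536.9, -18.5, 232.4]
ee_rot: [-3.12, 0.339, -0.01]
wrist_force: [0.0, 0.6, -0.6]
gripper_width: -0.1
wrist dial_center 0.59 [340.4 168.2] [553.1 -39.7  96. ]
wrist fin_tip 0.72 [375.8 138.2] [574.  -73.9 105. ]
wrist start_key_top 0.77 [247.2 256.7] [488.3  65.6 102. ]
wrist stop_key_top 0.91 [177.8 276.3] [482.1 138.9 102. ]
wrist warmer 0.79 [270.  163.6] [555.7  40.9   0. ]
[[-0.21, 0.93, 0.3, 614.41], [-0.98, -0.2, -0.07, -35.93], [-0.0, -0.31, 0.95, 375.41], [0.0, 0.0, 0.0, 1.0]] [535.27412659 -13.09769053 234.19980314]
```

View pics/w0.png

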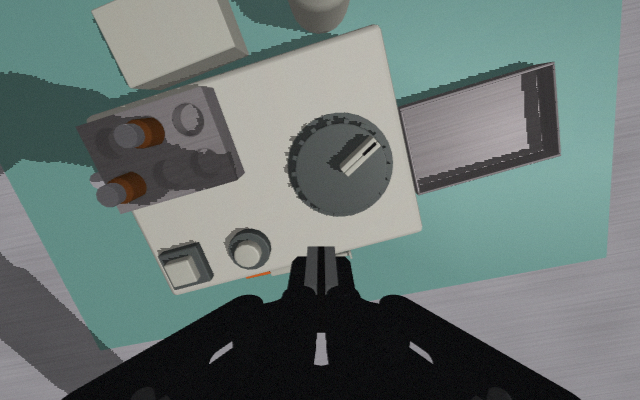

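The wrist view shows the dial disc centred near (341,164) and the fin's top running from (345,170) to (377,142). The round key is at (247,254) and the square key at (181,271). The fingertips are at (322,250). I'll fit these with the calibration.

```bash
python3 - <<'E'
from h import *
img=cv2.imread("pics/w0.png");c=r.capture("wrist")
for q in("fin_push_side","dial_center"):
    for m in r.masks_of(q,"wrist")[:1]:
        P=m["pixels"].astype(np.uint8);cs=cv2.findContours(P,0,1)[0];k=max(cs,key=cv2.contourArea)
        print(q,m["score"],cv2.boundingRect(k),cv2.minEnclosingCircle(k),cv2.minAreaRect(k))
        x0=m["position"]
a=w(c,(344,170),114);b=w(c,(378,141),114);print(a,b,np.degrees(np.arctan2(*(b-a)[1::-1])))
g=cv2.cvtColor(img,6);ys,xs=np.where((g>150)[125:185,330:390]);pts=np.c_[xs+330,ys+125].astype(np.float32)
W=np.array([w(c,p,114)[:2] for p in pts],np.float32);print(len(W),cv2.minAreaRect(W),W.mean(0))
print(w(c,(341,164),96),w(c,(247,254),102))
E
```

```text
fin_push_side 0.64 (346, 133, 37, 36) ((363.5, 150.5), 22.726736068725586) ((364.0000305175781, 151.00001525878906), (11.31370735168457, 45.25482940673828), 45.0)
dial_center 0.67 (298, 116, 99, 98) ((346.3235168457031, 164.3235321044922), 49.78763198852539) ((346.5724182128906, 164.4796600341797), (95.51953125, 99.08470153808594), 47.72631072998047)
[553.41953993 -36.34503859 114.        ] [571.62898986 -68.3755367  114.        ] -60.38161864059269
487 ((561.1931762695312, -55.4824104309082), (40.67860412597656, 50.392913818359375), 81.79509735107422) [565.20166  -57.168133]
[555.36776396 -35.13801664  96.        ] [488.47229645  70.95011402 102.        ]
```

```bash
python3 - <<'E'
from h import *
r.capture("wrist");c=look("wrist","w1");print(r.get_state()["eef_pos"],r.get_state()["qvel"])
m=r.masks_of("dial_center","wrist")[0]["pixels"].astype(np.uint8)
k=max(cv2.findContours(m,0,1)[0],key=cv2.contourArea)
W=np.array([w(c,p[0],96)[:2] for p in k],np.float32);print("disc",cv2.fitEllipse(W))
f=r.masks_of("fin_tip","wrist")
for q in("fin_push_side","fin_far_side"):
    m=r.masks_of(q,"wrist")
    if m: 
        y,x=np.where(m[0]["pixels"]);W=np.array([w(c,p,110)[:2] for p in zip(x,y)],np.float32);print(q,m[0]["score"],cv2.minAreaRect(W))
i=cv2.resize(c["img"][90:240,270:420,::-1],(600,600),interpolation=0);cv2.imwrite("pics/w1c.png",i)
E
```

```text
wrist dial_center 0.91 [344.6 167.4] [551.7 -38.   96. ]
wrist dial_center 0.48 [381.4 136.7] [572.  -74.7  96. ]
wrist fin_tip 0.71 [381.6 136.5] [573.4 -73.5 105. ]
wrist start_key_top 0.85 [252.6 252. ] [489.6  64.8 102. ]
wrist stop_key_top 0.86 [183.  269.7] [485.  137.5 102. ]
wrist warmer 0.96 [275.4 159. ] [558.3  39.2   0. ]
wrist warmer 0.65 [160.3 124.6] [625.5 161.1   0. ]
[535.52558864 -14.09184801 233.77175756] [-0.00108788  0.00135071  0.00013613  0.00139418 -0.00090946 -0.00019677]
disc ((552.337158203125, -39.33039093017578), (84.08409118652344, 84.72529602050781), 74.76587677001953)
fin_push_side 0.83 ((565.4608764648438, -55.27566146850586), (10.354504585266113, 37.69268035888672), 29.433307647705078)
fin_far_side 0.74 ((560.239013671875, -58.68424987792969), (5.715337753295898, 37.797142028808594), 33.33803939819336)
```

View pics/w1c.png

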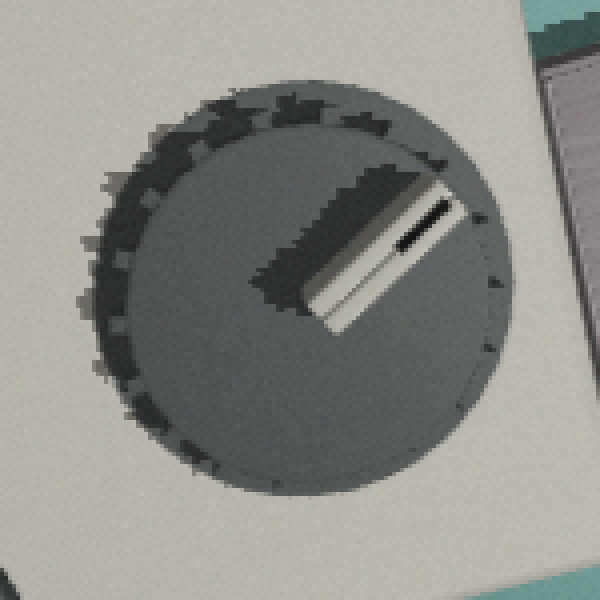

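Centre is about (552,-39), and the fitted disc diameter of 84 mm checks out. The fin is at about -60°. The crop shows the fin from (318,312) to (450,195) with its push face on the upper-left (shaded) side. Next I move to the push side with tool x along the face normal (yaw +30°).

```bash
python3 -m creep '[[[0.02,0.007,0.02,0,0,0,0],[0.02,0.007,0.02,0,0,0,0],[0.021,0.006,0.02,0,0,0,0],[0,0,0,0,0,-8.4,0],[0,0,0,0,0,-8.4,0],[0,0,0,0,0,-8.4,0],[0,0,0,0,0,-8.4,0],[0,0,0,0,0,-8.4,0],[0,0,0,0,0,0,0],[0,0,0,0,0,0,0]]]'
cat >> h.py <<'E'
C=np.array([552,-39])
def rep(fin=None,tgt=None):
    s=r.get_state();M=R.from_rotvec(s["ee_rot"]).as_matrix();p=np.array(s["eef_pos"])
    print("tcp",p.round(1),"yaw",np.degrees(np.arctan2(M[1,0],M[0,0])).round(1),"tilt",(M[:2,2]*57.3).round(1),"F",np.round(s["wrist_force"],1))
    if fin is not None:
        a=np.radians(fin);u=np.array([np.cos(a),np.sin(a)]);n=np.array([-u[1],u[0]]);d=p[:2]-C;print("fin frame: along",d@u,"normal",d@n)
    if tgt is not None: print("tool shift mm",(M.T@(np.array(tgt)-p)).round(1))
E
python3 - <<'E'
from h import *
r.capture("top");rep(-60,(591,-46.5,102))
c=look("wrist","w2")
E
```

```text
time: 4.2
eef_pos: [594.2, -48.4, 170.7]
ee_rot: [-3.026, -0.836, -0.013]
wrist_force: [-0.3, -0.2, -0.0]
gripper_width: -0.2
tcp [594.1 -48.4 170.7] yaw 30.9 tilt [0.4 0.2] F [ 0.3 -0.9 -0.1]
fin frame: along 29.20984615718748 normal 31.80391434675873
tool shift mm [-2.3 -3.3 68.7]
wrist dial_center 0.62 [281.6 252.9] [551.1 -39.6  96. ]
wrist fin_tip 0.97 [336.1 256. ] [574.1 -74.  105. ]
wrist start_key_top 0.61 [116.4 254. ] [490.   66.6 102. ]
wrist start_key_top 0.51 [282.8 252.7] [554.7 -39.4 102. ]
wrist stop_key_top 0.8 [ 20.  215.4] [484.  136.4 102. ]
wrist warmer 0.66 [230.5 166.6] [560.4  37.3   0. ]
```

View pics/w2.png

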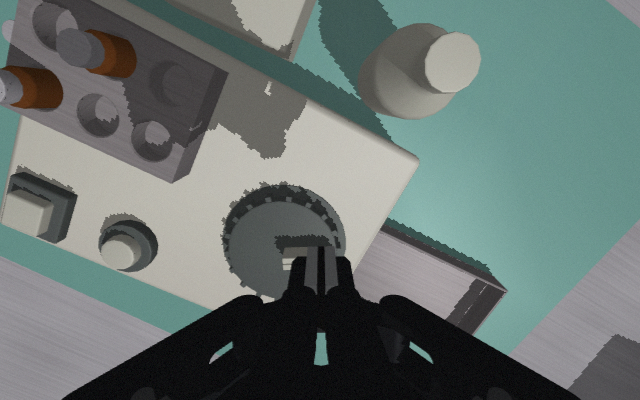

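The fin face at (280–330,245) is square to the fingers, which are on its push side, and everything else is clear. Descending.

```bash
python3 -m creep '[[[0,-0.001,0.018,0,0,0,0],[0,-0.001,0.018,0,0,0,0],[0,-0.001,0.018,0,0,0,0],[0,0,0.012,0,0,0,0],[0,0,0,0,0,0,0],[0,0,0,0,0,0,0]]]'
python3 - <<'E'
from h import *
rep(-59,(591,-46.5,102))
E
```

```text
time: 5.15
eef_pos: [594.0, -45.6, 104.4]
ee_rot: [-3.027, -0.837, -0.018]
wrist_force: [-0.3, 0.6, 0.8]
gripper_width: 0.3
tcp [594.  -45.6 104.4] yaw 30.9 tilt [0.6 0.2] F [-0.3  0.6  0.8]
fin frame: along 27.264298761599573 normal 32.62491977510142
tool shift mm [-3.1 -0.7  2.3]
```

```bash
python3 -m creep '[[[-0.005,0,0.001,0,0,0,0],[-0.005,0,0.001,0,0,0,0],[-0.003,0,0,0,0,0,0],[0,0,0,0,0,0,0]]]'
python3 - <<'E'
from h import *
rep(-59)
E
python3 -m creep '[[[-0.0015,0,0,0,0,0,0],[-0.0015,0,0,0,0,0,0],[0,0,0,0,0,0,0]]]'
python3 - <<'E'
from h import *
rep(-59)
E
```

```text
time: 5.55
eef_pos: [583.1, -53.0, 105.1]
ee_rot: [3.028, 0.837, 0.025]
wrist_force: [0.7, 0.4, 0.3]
gripper_width: -0.4
tcp [583.1 -53.  105.1] yaw 30.9 tilt [0.9 0.2] F [0.7 0.4 0.3]
fin frame: along 28.021467293388103 normal 19.483239154498317
time: 5.85
eef_pos: [580.6, -54.7, 105.9]
ee_rot: [3.028, 0.836, 0.027]
wrist_force: [1.1, 0.9, -0.5]
gripper_width: -0.1
tcp [580.6 -54.7 105.9] yaw 30.9 tilt [0.9 0.2] F [ 1.1  0.9 -0.5]
fin frame: along 28.195335800615148 normal 16.395658234291368
```

Contact is where expected (16 mm from the centre line). First I push an arc of about 40° with small tool turns, then check.

```bash
python3 -m creep '[[[0,0,0.003,0.2,-0.8,0,0],[-0.0025,0.0013,0,0,0,5,0],[-0.0025,0.0013,0,0,0,5,0],[-0.0025,0.0013,0,0,0,5,0],[-0.0025,0.0013,0,0,0,5,0],[-0.0025,0.0013,0,0,0,5,0],[-0.0025,0.0013,0,0,0,5,0],[-0.0025,0.0013,0,0,0,5,0],[-0.0025,0.0013,0,0,0,5,0],[0,0,0,0,0,0,0]]]'
python3 - <<'E'
from h import *
rep(-99)
c=r.capture("top");C0=px(c,(552,-39,96));print(C0)
for q in("fin_tip",):
  for l in r.landmark_of(q,"top")[:2]: p=w(c,l["position"],105);print(l["score"],p,np.degrees(np.arctan2(p[1]+39,p[0]-552)))
i=c["img"][180:270,280:400,::-1];cv2.imwrite("pics/t3.png",cv2.resize(i,(720,540),interpolation=0))
E
```

```text
time: 6.85
eef_pos: [571.4, -67.5, 102.5]
ee_rot: [-3.127, 0.29, -0.021]
wrist_force: [1.7, 0.3, -0.6]
gripper_width: 0.1
tcp [571.4 -67.5 102.5] yaw -10.6 tilt [ 0.8 -0. ] F [ 1.7  0.3 -0.6]
fin frame: along 25.121385498242805 normal 23.669507741123372
[341.54051511 222.52228051]
0.67 [550.53602446 -82.22854907 105.        ] -91.93963426066257
```

View pics/t3.png

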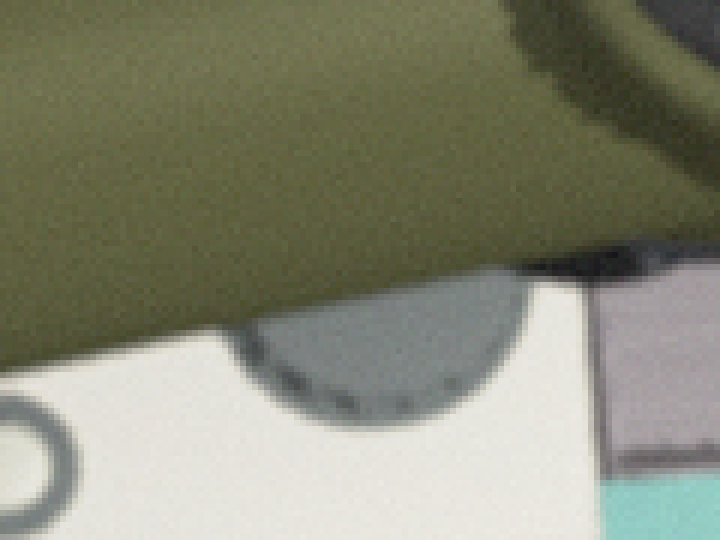

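The arm hides the fin from the top camera; only the lower edge of the disc shows, around (380,350) in the crop. I'll work out the fin angle that the finger imposes from geometry, and look with the wrist and scene cameras.

```bash
cat >> h.py <<'E'
def imp(f0=-59):
    s=r.get_state();M=R.from_rotvec(s["ee_rot"]).as_matrix();p=np.array(s["eef_pos"])[:2]-C
    best=[]
    for y in np.linspace(-14.5,14.5,59):
        q=p+M[:2,0]*-11+M[:2,1]*y;d=np.hypot(*q)
        if 7<d<40.3: best.append(f0-(np.degrees(np.arctan2(q[1],q[0])-np.arcsin(5/d))))
    print("imposed deg clockwise",round(max(best),1));rep()
def fin(cam):
    c=r.capture(cam)
    for l in r.landmark_of("fin_tip",cam)[:2]:
        p=w(c,l["position"],105)[:2]-C;print(cam,"fin",round(l["score"],2),np.round(l["position"]),"ang",np.degrees(np.arctan2(p[1],p[0])).round(1),"r",np.hypot(*p).round(1))
    return c
E
python3 - <<'E'
from h import *
imp();a=fin("wrist")["img"];b=fin("scene")["img"]
b=cv2.resize(b[150:250,230:350,::-1],(480,400),interpolation=0)
cv2.imwrite("pics/s4.png",b)
E
```

```text
imposed deg clockwise 29.0
tcp [571.6 -67.3 102.6] yaw -10.4 tilt [ 0.8 -0. ] F [ 3.9 -0.  -0.9]
wrist fin 0.89 [348. 287.] ang -82.6 r 40.3
scene fin 0.63 [282. 205.] ang -79.2 r 40.6
```

View pics/s4.png

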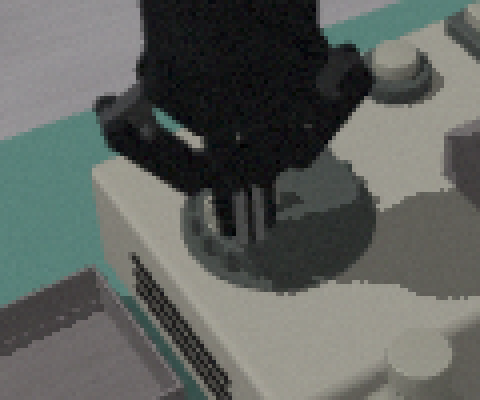

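The finger is on the fin at about 29°, just under the 1.5-click crest, and the 4 N reading agrees. I'll continue in small steps.

```bash
python3 -m creep '[[[-0.003,0.0005,0,0,-0.3,0,0],[-0.003,0.0005,0,0,-0.3,0,0],[-0.003,0.0005,0,0,-0.3,2,0],[-0.003,0.0005,0,0,0,3,0],[-0.003,0.0005,0,0,0,3,0],[0,0,0,0,0,0,0]]]'
python3 - <<'E'
from h import *
imp();fin("wrist");fin("scene")
E
```

```text
time: 7.75
eef_pos: [554.7, -68.0, 102.1]
ee_rot: [3.1, -0.507, -0.009]
wrist_force: [2.3, -0.4, 0.7]
gripper_width: -0.1
imposed deg clockwise 70.2
tcp [554.7 -68.  102.1] yaw -18.6 tilt [-0.3  0. ] F [ 2.3 -0.4  0.7]
wrist fin 0.68 [479. 163.] ang -75.2 r 116.8
scene fin 0.66 [281. 194.] ang -124.6 r 36.1
```

```bash
python3 - <<'E'
from h import *
a=fin("scene")["img"];b=r.capture("wrist")["img"]
a=cv2.resize(a[160:230,250:350,::-1],(500,350),interpolation=0)
b=cv2.resize(b[200:300,240:420,::-1],(500,278),interpolation=0)
cv2.imwrite("pics/s5.png",np.vstack([a,b[:240]]))
E
```

```text
scene fin 0.86 [280. 196.] ang -119.1 r 37.3
```

View pics/s5.png

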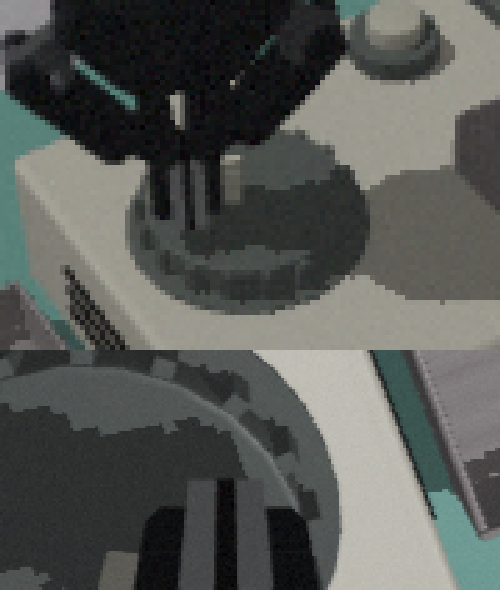

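Upper (scene) crop: the finger is at (185,200) with the fin's inner end just right of it at (230,180). Lower (wrist) crop: the fin root is at (120,570). The fingertips look about 20 mm wide, so I'll use that half-width; the fin is then at 60–64°, about three clicks. Next I turn the tool square to the fin and slide outward.

```bash
sed -i 's/linspace(-14.5,14.5,59)/linspace(-10,10,41)/' h.py; python3 -m creep '[[[0,0,0,0,0,8.5,0],[0,0,0,0,0,8.5,0],[0,0,0,0,0,8.5,0],[0,0.003,0,0,0,0,0],[0,0.003,0,0,0,0,0],[0,0.003,0,0,0,0,0],[0,0,0,0,0,0,0]]]'
python3 - <<'E'
from h import *
imp();rep(-135,(543.5,-70,102));fin("scene");fin("wrist")
E
```

```text
time: 8.8
eef_pos: [549.2, -75.1, 102.1]
ee_rot: [2.911, -1.178, -0.005]
wrist_force: [4.6, -1.4, -1.2]
gripper_width: -0.1
imposed deg clockwise 64.5
tcp [549.2 -75.1 102.1] yaw -44.1 tilt [-0.2 -0. ] F [ 4.6 -1.4 -1.2]
tcp [549.2 -75.1 102.1] yaw -44.1 tilt [-0.2 -0. ] F [ 4.6 -1.4 -1.2]
fin frame: along 27.483393855422438 normal 23.57244408968083
tool shift mm [-7.7  0.3  0.1]
scene fin 0.88 [281. 195.] ang -121.9 r 35.5
```

```bash
python3 -m creep '[[[-0.0015,0,0,0,0,0,0],[-0.0015,0,0,0,0,0,0],[-0.0015,0,0,0,0,0,0],[0,0,0,0,0,0,0]]]'
python3 - <<'E'
from h import *
imp();rep(-135);fin("scene");fin("wrist")
E
```

```text
time: 9.4
eef_pos: [544.3, -72.4, 101.5]
ee_rot: [2.907, -1.178, -0.011]
wrist_force: [-0.3, 0.2, 0.2]
gripper_width: 0.2
imposed deg clockwise 72.6
tcp [544.3 -72.4 101.5] yaw -44.1 tilt [-0.5 -0.1] F [-0.3  0.2  0.2]
tcp [544.3 -72.4 101.5] yaw -44.1 tilt [-0.5 -0.1] F [-0.3  0.2  0.2]
fin frame: along 29.083350295400756 normal 18.18794532989046
scene fin 0.65 [280. 192.] ang -133.6 r 40.2
scene fin 0.3 [329. 164.] ang 118.1 r 115.7
```

The force fell from 4.8 N to zero with the finger at about 72°, so it hopped. Backing off, rising and looking.

```bash
python3 -m creep '[[[0.004,0,0,0,0,0,0],[0.006,0,0,0,0,0,0],[0.006,0,0,0,0,0,0],[0,0,-0.03,0,0,0,0],[0,0,-0.04,0,0,0,0],[0,0,-0.04,0,0,0,0],[0.02,0,-0.01,0,0.5,0,0],[0,0,0,0,0,0,0],[0,0,0,0,0,0,0]]]'
python3 - <<'E'
from h import *
c=look("wrist","w6");fin("scene");fin("top");rep()
i=c["img"];p=px(c,(552,-39,96)).astype(int);print(p)
x,y=max(p[0]-130,0),max(p[1]-110,0);cv2.imwrite("pics/w6c.png",cv2.resize(i[y:y+220,x:x+260,::-1],None,fx=2.5,fy=2.5,interpolation=0))
E
```

```text
time: 10.5
eef_pos: [573.6, -100.9, 223.9]
ee_rot: [2.901, -1.179, -0.003]
wrist_force: [-0.9, -0.5, 0.1]
gripper_width: 0.3
wrist dial_center 0.94 [291.7 251.7] [549.8 -40.5  96. ]
wrist fin_tip 0.96 [331.4 257.1] [522.8 -66.5 105. ]
wrist warmer 0.6 [248.2 251.3] [560.2  39.7   0. ]
scene fin 0.6 [279. 192.] ang -135.0 r 42.1
top fin 0.73 [300. 292.] ang 149.3 r 140.2
top fin 0.66 [359. 240.] ang -136.1 r 42.4
tcp [ 573.2 -100.5  223.6] yaw -44.2 tilt [-0.3 -0.5] F [-1.1  0.5 -0.1]
[288 251]
```

View pics/w6c.png

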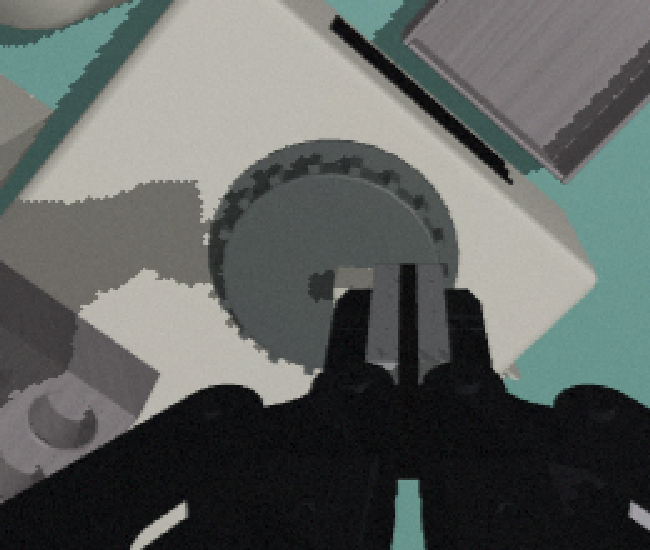

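The wrist view shows the disc at (335,270) with the fin emerging at (350,280) beside the fingers. The landmark angle went from -58° to -136.7°, or 79° against 80° expected, so it is in click four. Next I go above the start key at (489.5,66), where the landmarks and warmer geometry agree, with the jaws turned away from the vials.

```bash
python3 -m creep '[[[0,0,0,0,0,-8.5,0],[0,0,0,0,0,-8.5,0],[0,0,0,0,0,-8.5,0],[0,0,0,0,0,-8.5,0],[0,0,0,0,0,-8.5,0],[0,0,0,0,0,-8.5,0],[0,0,0,0,0,-8.5,0],[-0.009,-0.045,0,0,0,0,0],[-0.009,-0.045,0,0,0,0,0],[-0.009,-0.045,0,0,0,0,0],[-0.009,-0.045,0,0,0,0,0],[0,0,0,0,0,0,0],[0,0,0,0,0,0,0],[0,0,0,0,0,0,0]]]'
python3 - <<'E'
from h import *
r.capture("wrist");c=look("wrist","w7");rep(None,(489.5,66,130));fin("top");fin("wrist")
cv2.imwrite("pics/w7.png",c["img"][:,:,::-1])
E
```

```text
time: 12.4
eef_pos: [483.8, 67.4, 220.9]
ee_rot: [3.102, 0.452, -0.014]
wrist_force: [-0.1, 0.2, -0.8]
gripper_width: 0.0
wrist dial_center 0.79 [461.3 153.7] [550.3 -39.3  96. ]
wrist fin_tip 0.71 [480.1 194.8] [522.6 -65.5 105. ]
wrist fin_tip 0.46 [266.4  53.7] [578.1 136.4 105. ]
wrist start_key_top 0.62 [321.6 190. ] [487.3  66.4 102. ]
wrist stop_key_top 0.56 [239.5 168.2] [486.1 138.3 102. ]
wrist warmer 0.43 [461.9 153.5] [546.4 -86.7   0. ]
tcp [483.9  66.9 220.6] yaw 16.5 tilt [-0.5 -0.5] F [-0.3  0.6 -0.1]
tool shift mm [ 6.1  1.9 90.5]
top fin 0.93 [359. 235.] ang -126.9 r 37.9
```

View pics/w7.png

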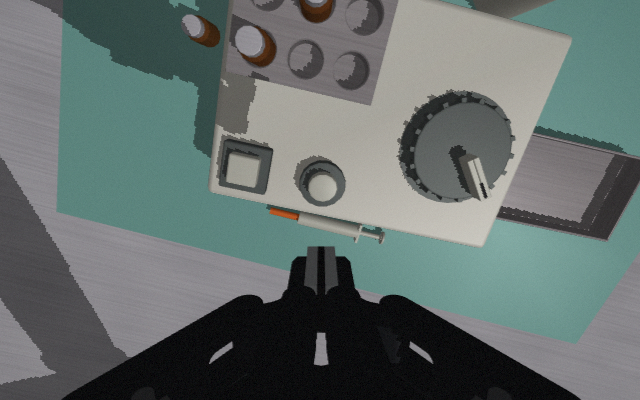

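The view shows the dial fin plainly, at (470,160)–(483,197), angle -137.6° (click four). The round key is at (322,187), the square key at (243,170), and the vials are undisturbed. Descending to above the key.

```bash
python3 -m creep '[[[0.0045,0.001,0.02,0,0,0,0],[0,0,0.03,0,0,0,0],[0,0,0.03,0,0,0,0],[0,0,0.02,0,0,0,0],[0,0,0.006,0,0,0,0],[0,0,0,0,0,0,0],[0,0,0,0,0,0,0]]]'
python3 - <<'E'
from h import *
rep(None,(488.5,66.3,97))
E
```

```text
time: 13.65
eef_pos: [489.0, 66.6, 113.6]
ee_rot: [3.102, 0.45, -0.008]
wrist_force: [-0.3, 0.7, 0.7]
gripper_width: 0.0
tcp [489.   66.6 113.6] yaw 16.5 tilt [-0.2 -0.4] F [-0.3  0.7  0.7]
tool shift mm [-0.5  0.  16.6]
```

```bash
python3 -m creep '[[[0,0,0.006,0,0,0,0],[0,0,0.005,0,0,0,0],[0,0,0.002,0,0,0,0],[0,0,0.002,0,0,0,0],[0,0,0.002,0,0,0,0],[0,0,0.001,0,0,0,0]]]'
python3 - <<'E'
from h import *
rep()
E
```

```text
time: 14.25
eef_pos: [490.7, 67.2, 98.7]
ee_rot: [3.103, 0.451, 0.001]
wrist_force: [-2.0, 0.9, 3.5]
gripper_width: 0.2
tcp [490.7  67.2  98.7] yaw 16.5 tilt [ 0.1 -0.3] F [-2.   0.9  3.5]
```

```bash
python3 -m creep '[[[0,0,0.002,0,0,0,0],[0,0,0.002,0,0,0,0],[0,0,0.002,0,0,0,0],[0,0,0.001,0,0,0,0]]]'
python3 - <<'E'
from h import *
rep()
E
```

```text
time: 14.65
eef_pos: [491.0, 67.2, 96.1]
ee_rot: [3.103, 0.453, 0.005]
wrist_force: [-4.1, 0.8, 6.8]
gripper_width: -0.5
tcp [491.   67.2  96.1] yaw 16.6 tilt [ 0.2 -0.3] F [-4.1  0.8  6.8]
```

```bash
python3 -m creep '[[[0,0,0.002,0,0,0,0],[0,0,0.003,0,0,0,0],[0,0,0.003,0,0,0,0]]]'
python3 - <<'E'
from h import *
rep()
E
python3 -m creep '[[[0,0,-0.01,0,0,0,0],[0,0,-0.02,0,0,0,0],[0,0,-0.04,0,0,0,0],[0,0,-0.04,0,0,0,0],[-0.03,0,-0.02,0,0,0,0],[-0.03,0,0,0,0,0,0],[0,0,0,0,0,0,0],[0,0,0,0,0,0,0],[0,0,0,0,0,0,0]]]'
python3 - <<'E'
from h import *
r.capture("wrist");c=look("wrist","w8");rep();fin("top");fin("scene")
E
```

```text
time: 14.95
eef_pos: [491.2, 67.1, 95.9]
ee_rot: [3.101, 0.455, 0.01]
wrist_force: [-14.2, 1.7, 20.1]
gripper_width: -0.3
tcp [491.2  67.1  95.9] yaw 16.7 tilt [ 0.4 -0.3] F [-14.2   1.7  20.1]
time: 15.85
eef_pos: [432.2, 50.4, 229.7]
ee_rot: [3.102, 0.454, 0.012]
wrist_force: [0.9, 0.2, -1.8]
gripper_width: 0.1
wrist dial_center 0.79 [465.6  85.6] [553.5 -39.7  96. ]
wrist fin_tip 0.69 [483.8 133. ] [522.1 -66.4 105. ]
wrist start_key_top 0.65 [323.4 126.9] [488.3  63.7 102. ]
wrist stop_key_top 0.84 [235.6 105.3] [484.3 137.7 102. ]
wrist warmer 0.55 [361.1  65.7] [555.2  39.2   0. ]
tcp [432.1  50.3 229.5] yaw 16.6 tilt [ 0.5 -0.3] F [-0.7  0.2  0.1]
top fin 0.98 [358. 239.] ang -137.2 r 40.3
scene fin 0.58 [280. 190.] ang -141.7 r 40.6
```

View pics/w8.png

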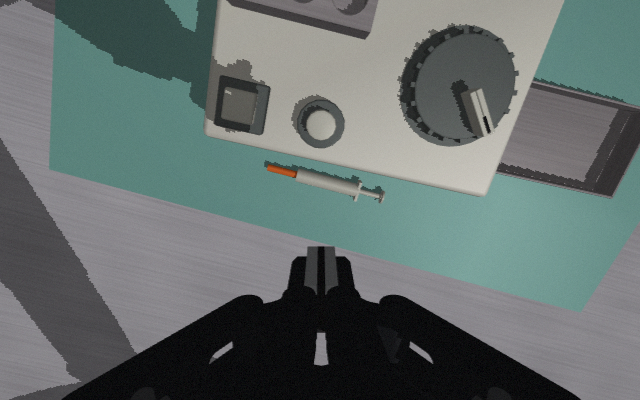

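The view shows the dial fin at (465,92)–(487,135), still in click four. The start key at (321,125) is up, the square key at (240,103) is only in shadow, and the syringe is in place. The force bottomed out at 20 N with z at 96 mm, so the press was full. Handing in.

```bash
python3 -c "
from plant import r
print(r.job_done())"
```

```text
the job is handed in; nothing more can be done
None
```

I turned the dial clockwise four clicks, pressed the round start key fully down and let it up, then handed the job in at about 16 s. No verdict was reported.

- **Dial:** I pushed only the counter-clockwise face of the fin, with shut fingers. The force dropped to zero with the finger at about 72° by my geometry, which is the hop into the fourth click. Before the press, the wrist camera measured a turn of about 79° against 80° nominal. After it, the wrist, top and scene cameras put the fin at about -138°, -137° and -142°, against about -139° expected.
- **Start key:** The fingertip reached 95.9 mm, which is full travel, with 20 N vertical force. In the last picture the key is up.
- **Stop key and surroundings:** The fingers never came near the stop key. In the last picture the syringe and tray look undisturbed. I did not measure the bystanders' positions again, and the vials, bottle and carton were out of that last frame.
- **Readings that disagreed:** While the arm blocked the view, a few fin detections were clearly wrong. One top-camera reading before the press gave -127°, but the picture and the later readings contradict it.

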